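# Rake a dropped chain bush out from under the guard shelf

### The arm

A 6-joint arm with a two-finger parallel gripper is mounted at the origin on the work surface. World frame = base frame: x ahead of the robot, y to its left, z up, the work surface at z = 0. Lengths are in m, angles in rad, forces in N, time in s.
With the tool pointing down it reaches from about 0.375 to 0.9 m from the base axis. Payload 3.1 kg.
Tool frame: the origin (TCP) lies at the very end of the fingers, on their centre line; the grasp point (between the pads) lies 19 mm behind it (manip.hold_point_z is the distance from the TCP to the grasp point, in m); y points along the fingers, z is the direction in which the jaws open and shut, and the axes are right-handed (so a half turn about y gives the same grasp; the last joint's range is limited). The gripper opens to 85 mm and grips with 20 to 120 N. Pads are 22 mm wide; open, the fingers measure 114 mm over their backs; the gripper's body (76 mm by 85 mm) begins 54 mm behind the grasp point. The pads swing forward as they close: fully open they stand 13 mm farther back than shut.
Start: joints at [1.012, 0.527, 1.433, -0, 1.181, -0.178], TCP at [0.232, 0.58, 0.231] pointing down, gripper open.
Joint ranges: [-3.08, 3.08], [-0.75, 2.2], [0.22, 2.44], [-1.43, 4.57], [0, 2.65], [-2.85, 2.85]. Speed limits (rad/s): [2.79, 2.79, 3.14, 3.14, 3.14, 3.14].

### API

Orientations are given as a unit quaternion [x, y, z, w].
In Python, from station import manip, eyes, workorder gives the robot as it stands. The module is installed in compiled form; this text tells all that it offers.
- The arm moves only by the shell command python3 -m jog 'ROWS' [OPENING] [FORCE]. ROWS is JSON, a list of rows, each a list of 2 entries, a list of its own where there are three numbers: the shift along the tool's x, y, z in cm, then the turn about the tool's y in rad. A call has 1 to 20 rows; each row is the pose to reach, as a shift and turn from the pose commanded when the call began, along the tool's axes at that moment; what a row does not reach only later rows make up. A row lasts 1/12 s, in which the tool goes at most 41.7 mm and 7.16 degrees, less where a joint would pass 70% of its speed; a pose out of reach is approached as far as the arm can. A call with a gripper value outside its range is refused whole. OPENING is the finger opening in cm, from 0 to 8.54, set as the call begins (- or left out, the last holds). The fingers move at their own pace and stop on an object; FORCE is the grip in N (left out, the last holds). Time passes only in rows, so rows that repeat a pose let the fingers close. It gives the time, the measured TCP pose, the force and the opening at its end, in the units of the state.
- manip.sense(): the state, without advancing time (a new reading comes with each control period).
- eyes.snapshot(name): name is "scene" or "top" or "wrist"; returns a dict with "frame" (384x512x3 uint8, red, green, blue), "vfov" (degrees; the focal length in pixels is half the picture's height over the tangent of half this angle, whatever the lens; pixels are square), "cx", "cy" (the principal point, pixels), "rvec" (rotation vector, rad) and "tvec" (3), from world to camera coordinates, as OpenCV has them. Camera axes: x right, y down, z forward; pixel columns grow to the right and rows downward; lengths in m; the calibration is good to about 2 mm. A picture is of the moment at which its call begins. There is no depth.
- workorder.sign_off(): hands the job in, once; it reports no verdict.
The state is a dict: "t": time; "q": joint angles; "qd": joint speeds; "tau": joint torques, N m; "tcp_pos": TCP position; "tool_rot": TCP orientation; "force": force on the tool from outside, world axes, zero at the start; "ft_torque": the same for the moment, N m; "finger_gap": opening from 0.0 (shut) to 1.0 (fully open).
Only numpy, scipy, OpenCV 4.12 (cv2) and the standard library are available. Lean on these libraries where they do the work, as an engineer would, in place of code of your own. Each camera call takes 0.05 s, during which the arm holds its last target. There are 200 camera calls.

### The job

A brass chain bush has rolled under the low clear guard shelf beside the riveting press. Use the orange-handled flat rake to reach in under the shelf and drag the bush out to inside the yellow-framed patch in front of the shelf, without touching the bush with the gripper. Leave the black magnet puck under the shelf where it is, and finish by leaving the rake lying flat on the bench.

Things in the scene. Friction and masses are not known exactly. Their poses are not given: they have to be found in the camera images.
- rake_grip (a point): Loose hoe-like rake; point: mid handle, 40 mm above its underside; x to head, z up. Orange handle block 34 (x) by 24 (y, grip here) by 60 mm tall stands on bench, heavy part. Dark strip 20 mm wide, 18 to 22 mm above bench, runs +x to a head: plate 64 (y) by 6 by 22 mm tall, down to the bench, near face 239 mm from point, end lips 12 mm back (56 mm between). Parts to 16 mm tall fit under the strip.
- bush_mid (a point): The dropped brass bush: a loose plain brass-yellow ring, outer diameter 28 mm, bore 16 mm, 12 mm tall, lying flat on the bench under the shelf; the point is its centre, half-way up (6 mm).
- puck: Black magnet puck: loose black disc, diameter 32 mm, 14 mm tall, lying under the shelf on either side of the bush, at least 80 mm from it across the shelf (y). Origin at the centre of its underside.
- shelf: Fixed clear plastic shelf, 160 (x) by 280 mm (y), underside 70 mm and top 76 mm above bench (rear rail to 88), on 12 mm blue legs at x +-74, y +-134 mm, open between them. Origin on the bench below its centre, z up; mouth on the -x side. Yellow-framed patch painted flat on the bench before the mouth: x -205 to -95, y -130 to 130 mm in this frame.

How it is judged:
By the outcome, as a careful person would: the job done as asked, in the order asked, and still so for the second after the job is handed in, with the robot touching nothing.
It also fails if it takes over 40 s, if anything falls off the work surface, if the arm or the gripper's body presses on something with over 40 N, if the wrist force passes 120 N, or if a joint passes its speed limit or range.

## Working session

There is one attempt and no reset: what is moved stays moved. The work goes in short steps, Python scripts to look and compute and a shell command to move; the robot and the scene stay as the last step left them, time stands still between calls to the robot, and variables do not carry over. Pictures are saved under pics/ and viewed, about 8 in all and at most 12, crops included, and the job is handed in when it is done.

```bash
mkdir -p pics
cat > h.py <<'E'
import numpy as np, cv2
from station import manip, eyes, workorder
from scipy.spatial.transform import Rotation as R
def K(s):
    f=s["frame"].shape[0]/2/np.tan(np.radians(s["vfov"])/2)
    return np.array([[f,0,s["cx"]],[0,f,s["cy"]],[0,0,1.]])
def px2w(s,u,v,z):
    Rm=R.from_rotvec(np.ravel(s["rvec"])).as_matrix(); t=np.ravel(s["tvec"])
    c=-Rm.T@t; d=Rm.T@np.linalg.inv(K(s))@[u,v,1]
    return c+d*(z-c[2])/d[2]
def w2px(s,p):
    return cv2.projectPoints(np.array(p,float).reshape(-1,3),np.ravel(s["rvec"]),np.ravel(s["tvec"]),K(s),None)[0].reshape(-1,2)
def shot(n,f):
    s=eyes.snapshot(n); np.save("pics/"+f+".npy",s,allow_pickle=True)
    return s
def load(f): return np.load("pics/"+f+".npy",allow_pickle=True).item()
def tool(v):  # world vec (m) -> tool cm
    return R.from_quat(manip.sense()["tool_rot"]).inv().apply(v)*100
E
python3 - <<'E'
from h import *
a=shot("top","top1");b=shot("scene","scene1")
for s,n in((a,"top1"),(b,"scene1")): cv2.imwrite(f"pics/{n}.png",cv2.resize(s["frame"][:,:,::-1],(800,600),interpolation=cv2.INTER_CUBIC))
s=manip.sense();print(s);print(R.from_quat(s["tool_rot"]).as_matrix().round(3),manip.hold_point_z)
E
```

```text
{'t': 0.1, 'q': array([ 1.01251416e+00,  5.28385482e-01,  1.43377928e+00,  1.98575727e-05,
        1.18140705e+00, -1.78520352e-01]), 'qd': array([ 0.00053799, -0.00120569, -0.00182234, -0.00067967,  0.00149018,
        0.00038863]), 'tau': array([-1.03811535e-04, -4.43305743e+01, -1.78585821e+01, -2.19526110e-04,
        3.90908303e-03,  2.30827922e-06]), 'tcp_pos': array([0.23131808, 0.57992123, 0.23042231]), 'tool_rot': array([ 0.69504736, -0.13372132,  0.13320522, -0.69374646]), 'force': array([ 0.17991108, -0.23686991,  0.54003966]), 'ft_torque': array([ 0.02392053,  0.02228858, -0.00500202]), 'finger_gap': 0.9999374944245406}
[[ 0.929 -0.001  0.371]
 [-0.371 -0.002  0.929]
 [-0.    -1.    -0.002]] 0.0187
```

View pics/top1.png

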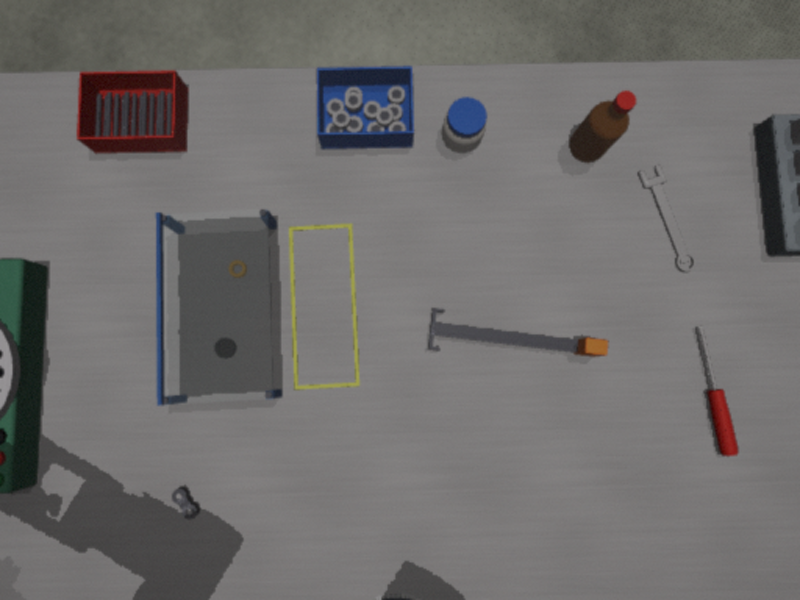

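View pics/scene1.png

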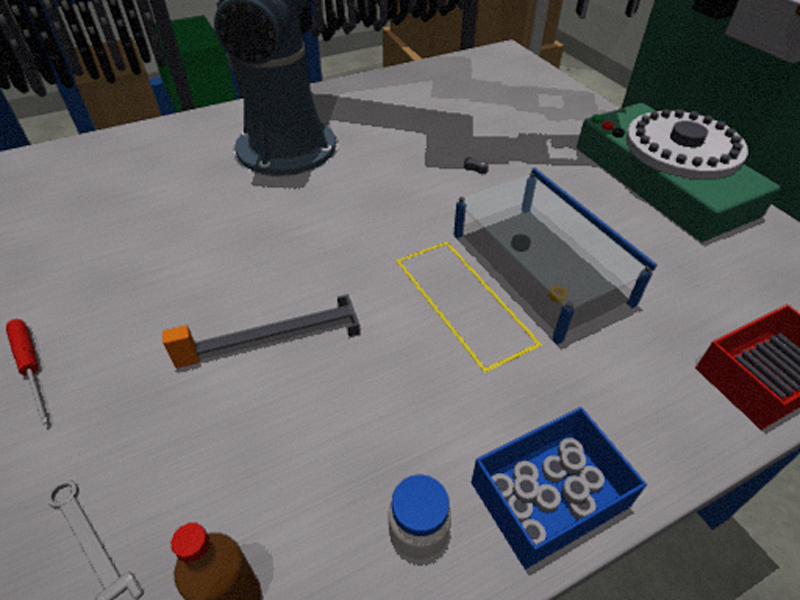

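The top view shows the rake handle at (593,347), its head at (434,330), the bush at (238,269), the puck at (225,348), and the patch corners at (290,228), (351,225), (358,384), (296,388). All are in 800 px coordinates. The scene view agrees.

Run:
```python
from h import *
a=load("top1");k=512/800
c=-R.from_rotvec(np.ravel(a["rvec"])).as_matrix().T@np.ravel(a["tvec"]);print("cam",c)
for n,u,v,z in [("handletop",594,346,.06),("handle bench",594,346,.0),("head top",434,330,.022),("lipA",434,310,.022),("lipB",433,350,.022),("strip@head",440,329,.022),("strip@handle",575,346,.022),("bush",238,269,.012),("puck",225,348,.014),("p1",290,228,0),("p2",351,225,0),("p3",358,384,0),("p4",296,388,0),
 ("legfront+",268,213,.07),("legfront-",275,393,.07),("rail+",160,214,.088),("rail-",160,402,.088)]:
    print(n,px2w(a,(u+.5)*k-.5,(v+.5)*k-.5,z).round(4))
hsv=cv2.cvtColor(a["frame"],cv2.COLOR_RGB2HSV)
for lo,hi,nm in [((5,150,80),(18,255,255),"orange")]:
    m=cv2.inRange(hsv,lo,hi);m[:200]=0;ys,xs=np.nonzero(m);print(nm,len(xs),xs.min(),xs.max(),ys.min(),ys.max())
s=[cv2.resize(a["frame"][185:260,265:400,::-1],None,fx=5.9,fy=5.9,interpolation=cv2.INTER_CUBIC)]
cv2.imwrite("pics/rake.png",s[0])
b=load("scene1")
print(px2w(b,558*k,293*k,.012),px2w(b,521*k,241*k,.014),px2w(b,176*k,331*k,.06),px2w(b,347*k,303*k,.022))
```

```text
cam [ 4.36684474e-01 -6.92667285e-05  9.52035144e-01]
handletop [ 0.4687 -0.3026  0.06  ]
handle bench [ 0.4709 -0.323   0.    ]
head top [ 0.5005 -0.0694  0.022 ]
lipA [ 0.5315 -0.0704  0.022 ]
lipB [ 0.4697 -0.0669  0.022 ]
strip@head [ 0.5018 -0.0787  0.022 ]
strip@handle [ 0.4708 -0.2862  0.022 ]
bush [0.6046 0.2365 0.012 ]
puck [0.4805 0.2551 0.014 ]
p1 [0.672  0.1563 0.    ]
p2 [0.6748 0.0578 0.    ]
p3 [0.4202 0.0505 0.    ]
p4 [0.4162 0.1474 0.    ]
legfront+ [0.6785 0.1777 0.07  ]
legfront- [0.4113 0.1669 0.07  ]
rail+ [0.6755 0.3324 0.088 ]
rail- [0.403  0.3257 0.088 ]
orange 144 374 388 216 226
[0.61152398 0.23534421 0.012     ] [0.48648813 0.25434275 0.014     ] [ 0.46789956 -0.30449869  0.06      ] [ 0.49144542 -0.06838188  0.022     ]
```

View pics/rake.png

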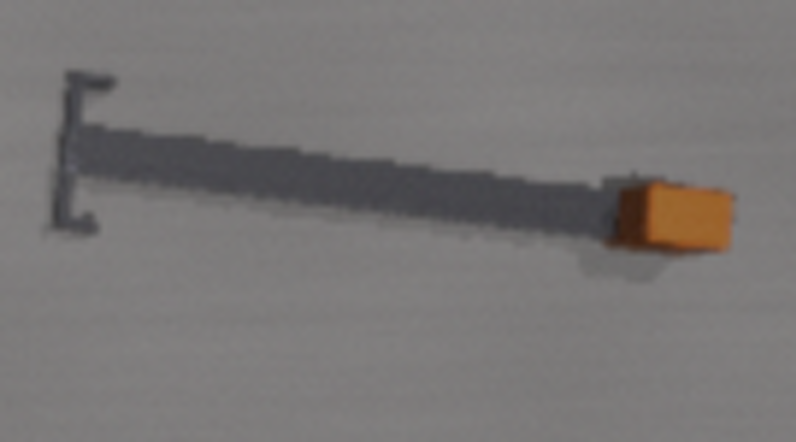

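The crop shows the handle's top-face centre at about (691,218) and the head plate's centre at about (67,150). I'll use these to refine the rake pose and plan the approach.

Run:
```python
from h import *
a=load("top1")
f=lambda u,v,z:px2w(a,u/5.9+265-.4,v/5.9+185-.4,z)
h=f(691,218,.06);p=f(67,150,.022);l1=f(75,72,.022);l2=f(58,228,.022)
print(h,p,l1,l2); d=(p-h)[:2];print(np.linalg.norm(d),np.degrees(np.arctan2(d[1],d[0])))
e=(l1-l2);print(np.linalg.norm(e),np.degrees(np.arctan2(e[1],e[0])))
q=manip.sense();
for w in [(.52,.15,.2),(h[0],h[1],.14)]: print(tool(np.array(w)-q["tcp_pos"]).round(2))
```

```text
[ 0.46799015 -0.30663246  0.06      ] [ 0.50295127 -0.06555771  0.022     ] [ 0.53498864 -0.06984521  0.022     ] [ 0.47119476 -0.06089868  0.022     ]
0.24359662993739062 81.7483852559544
0.06441815971349128 -7.983159095466626
[ 42.75   3.08 -29.22]
[ 54.85   9.16 -73.55]
```

```bash
python3 -m jog '[[[42.8,3,-29.2],0.7],[[42.8,3,-29.2],0.7],[[42.8,3,-29.2],0.7],[[42.8,3,-29.2],0.7],[[42.8,3,-29.2],0.7],[[42.8,3,-29.2],0.7],[[42.8,3,-29.2],0.7],[[42.8,3,-29.2],0.7],[[42.8,3,-29.2],0.7],[[42.8,3,-29.2],0.7],[[42.8,3,-29.2],0.7],[[54.9,9.1,-73.5],1.33],[[54.9,9.1,-73.5],1.33],[[54.9,9.1,-73.5],1.33],[[54.9,9.1,-73.5],1.33],[[54.9,9.1,-73.5],1.33],[[54.9,9.1,-73.5],1.33],[[54.9,9.1,-73.5],1.33],[[54.9,9.1,-73.5],1.33],[[54.9,9.1,-73.5],1.33]]' 8.5
python3 - <<'E'
from h import *
q=manip.sense();print(tool(np.array([.468,-.3066,.14])-q["tcp_pos"]).round(2),R.from_quat(q["tool_rot"]).as_matrix().round(3))
E
```

```text
t: 1.77
tcp_pos: [0.4732, -0.1729, 0.157]
tool_rot: [-0.464, 0.534, -0.533, 0.464]
force: [1.1, -0.4, -0.2]
finger_gap: 0.996
[13.32  1.7   1.35] [[-0.139 -0.     0.99 ]
 [-0.99   0.    -0.139]
 [-0.    -1.    -0.   ]]
```

```bash
python3 -m jog '[[[13.3,1.7,1.3],0],[[13.3,1.7,1.3],0],[[13.3,1.7,1.3],0],[[13.3,1.7,1.3],0],[[13.3,1.7,1.3],0],[[13.3,1.7,1.3],0]]'
python3 - <<'E'
from h import *
q=manip.sense();print(tool(np.array([.468,-.3066,.14])-q["tcp_pos"]).round(2))
s=shot("wrist","w1");cv2.imwrite("pics/w1.png",cv2.resize(s["frame"][:,:,::-1],(640,480)))
print(w2px(s,[(.468,-.3066,.06),(.503,-.0656,.022)])*1.25)
E
```

```text
t: 2.27
tcp_pos: [0.4676, -0.304, 0.1399]
tool_rot: [-0.464, 0.535, -0.533, 0.464]
force: [0.1, -0.9, 0.3]
finger_gap: 0.994
[ 0.25 -0.01  0.08]
[[ 320.78485608  255.59028262]
 [ 323.1645808  -146.94402954]]
```

View pics/w1.png

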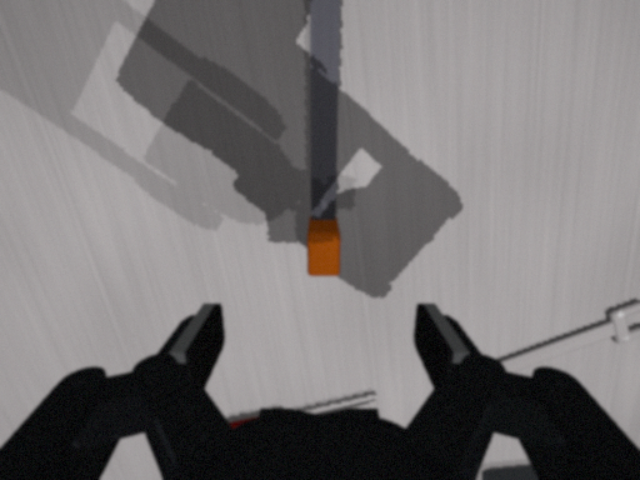

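The handle top is at about (323,256) in the wrist view. That matches the predicted (321,256), so I'll descend and grip.

```bash
python3 -m jog '[[[0.2,6,0.1],0],[[0.2,6,0.1],0],[[0.2,9,0.1],0],[[0.2,12,0.1],0],[[0.2,12,0.1],0],[[0.2,12,0.1],0],[[0.2,12,0.1],0]]'
python3 -m jog '[[[0,0,0],0],[[0,0,0],0],[[0,0,0],0],[[0,0,0],0],[[0,0,0],0],[[0,0,0],0],[[0,0,0],0],[[0,0,0],0],[[0,0,0],0],[[0,0,0],0]]' 0.5 90
```

```text
t: 2.9
tcp_pos: [0.4698, -0.3057, 0.0217]
tool_rot: [0.464, -0.533, 0.533, -0.465]
force: [-0.2, -0.4, 0.4]
finger_gap: 0.993
t: 3.73
tcp_pos: [0.4694, -0.307, 0.0214]
tool_rot: [0.464, -0.533, 0.534, -0.464]
force: [0.5, 0.5, 5.9]
finger_gap: 0.271
```

```bash
python3 -m jog '[[[0,-1,0],0],[[0,-2,0],0],[[0,-3,0],0],[[0,-3,0],0],[[-3,-3,1.7],-0.02],[[-6,-3,3.4],-0.05],[[-9,-3,5.1],-0.08],[[-12,-3,6.7],-0.1],[[-15,-3,8.3],-0.13],[[-18,-3,9.9],-0.15],[[-20,-3,11],-0.17],[[-21,-3,11.5],-0.17],[[-21,-3,11.5],-0.17],[[-21,-3,11.5],-0.17]]'
python3 - <<'E'
from h import *
q=manip.sense();print(R.from_quat(q["tool_rot"]).as_matrix().round(3))
s=shot("top","top2");b=shot("scene","scene2")
A=cv2.resize(s["frame"][120:270,90:300,::-1],(560,400),interpolation=cv2.INTER_CUBIC)
B=cv2.resize(b["frame"][60:310,110:430,::-1],(512,400),interpolation=cv2.INTER_CUBIC)[:, :]
cv2.imwrite("pics/p2.png",A);cv2.imwrite("pics/p3.png",B)
hsv=cv2.cvtColor(s["frame"],cv2.COLOR_RGB2HSV)
m=cv2.inRange(hsv,(10,90,50),(35,255,255));m[:,:140]=0;m[:,165:]=0;m[:150]=0;m[195:]=0
ys,xs=np.nonzero(m);c=(xs.min()+xs.max())/2,(ys.min()+ys.max())/2;print(len(xs),c,px2w(s,*c,.012),xs.mean(),ys.mean())
E
```

```text
t: 4.9
tcp_pos: [0.6114, -0.1145, 0.0503]
tool_rot: [0.508, -0.492, 0.492, -0.508]
force: [-0.1, -0.1, -1.7]
finger_gap: 0.269
[[ 0.032 -0.001  0.999]
 [-0.999 -0.     0.032]
 [ 0.    -1.    -0.001]]Traceback (most recent call last):
  File "<stdin>", line 9, in <module>
    return umr_minimum(a, axis, None, out, keepdims, initial, where)
ValueError: zero-size array to reduction operation minimum which has no identity
```

View pics/p2.png

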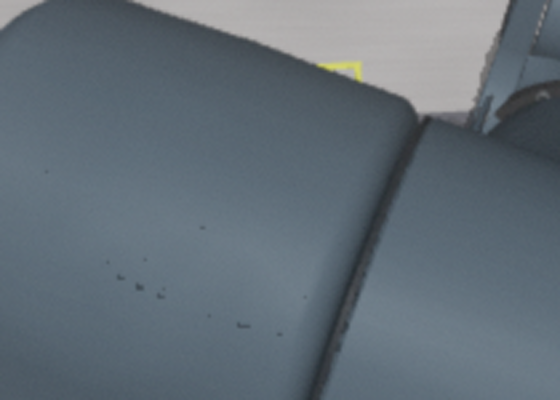

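View pics/p3.png

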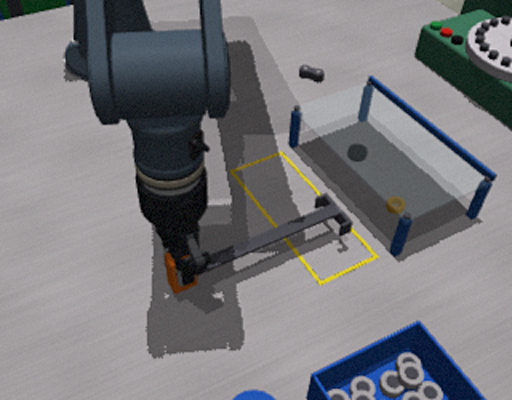

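The arm blocks the top camera. The scene view shows the rake held level, with its head at about (335,214) in the crop, just before the mouth. I'll check the head height and refine the bush position from the first pictures.

Run:
```python
from h import *
for n,(r0,r1,c0,c1),a in (("top1",(150,195,140,165),0),("scene1",(178,198,345,370),0)):
    s=load(n);hsv=cv2.cvtColor(s["frame"],cv2.COLOR_RGB2HSV)
    m=np.zeros(hsv.shape[:2],np.uint8);m[r0:r1,c0:c1]=cv2.inRange(hsv,(8,80,30),(35,255,255))[r0:r1,c0:c1]
    ys,xs=np.nonzero(m);print(n,len(xs),xs.min(),xs.max(),ys.min(),ys.max())
    if len(xs): c=(xs.min()+xs.max())/2,(ys.min()+ys.max())/2;print(c,px2w(s,*c,.007))
s=load("scene2")
c=np.array([.6114-.032*.242,-.1145+.242,0])
u=np.array([.999,.032,0])*.032
for z in(.052,.03): print(((w2px(s,[c+u+[0,0,z],c-u+[0,0,z]])-[110,60])*1.6).round(1))
```

```text
top1 63 147 157 167 177
(np.float64(152.0), np.float64(172.0)) [0.60548911 0.23810806 0.007     ]
scene1 98 351 362 183 193
(np.float64(356.5), np.float64(188.0)) [0.60879456 0.23688526 0.007     ]
[[350.4 220.7]
 [323.7 191.9]]
[[348.1 231.1]
 [322.  202.4]]
```

```bash
python3 -m jog '[[[0,0,0.7],0],[[-2,0,0.7],0],[[-4,0,0.7],0],[[-6,0,0.7],0],[[-8,0,0.7],0],[[-10,0,0.7],0],[[-12,0,0.7],0],[[-13.5,0,0.7],0],[[-14.9,0,0.7],0],[[-14.9,0,0.7],0],[[-14.9,0,0.7],0],[[-14.9,0,0.7],0]]'
python3 - <<'E'
from h import *
b=shot("scene","scene3")
cv2.imwrite("pics/p4.png",cv2.resize(b["frame"][100:250,250:450,::-1],(800,600),interpolation=cv2.INTER_CUBIC))
E
```

```text
t: 6.0
tcp_pos: [0.6147, 0.0338, 0.0505]
tool_rot: [0.508, -0.492, 0.493, -0.508]
force: [0.1, 0.2, -2.7]
finger_gap: 0.271
```

View pics/p4.png

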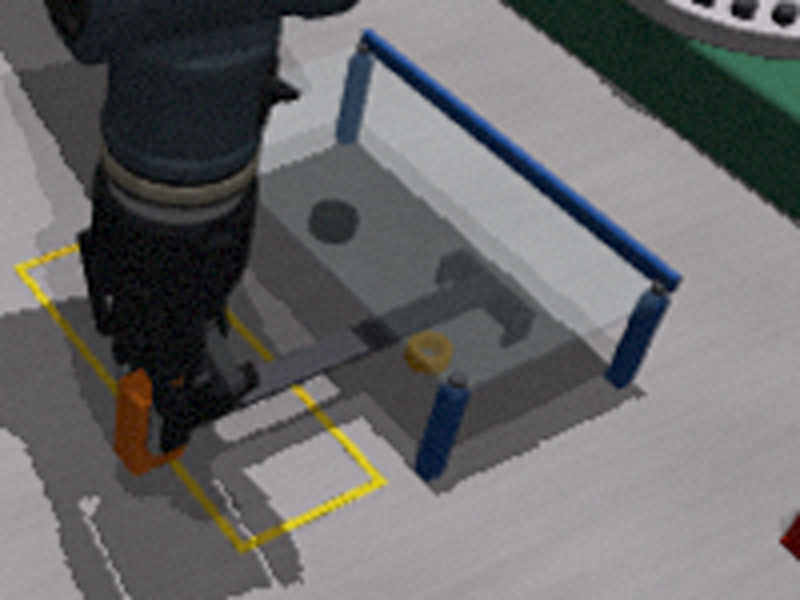

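The head is beyond the bush and above the bench, with the bush at (428,352) undisturbed. Lowering now.

```bash
python3 -m jog '[[[0,1,0],0],[[0,2,0],0],[[0,2.5,0],0],[[0,2.8,0],0],[[0,2.8,0],0],[[0,2.8,0],0]]'
python3 - <<'E'
from h import *
b=shot("scene","scene4")
cv2.imwrite("pics/p5.png",cv2.resize(b["frame"][100:250,250:450,::-1],(800,600),interpolation=cv2.INTER_CUBIC))
g=np.array([.6147,.0338,0]);d=np.array([-.032,.999,0]);n=np.array([-.999,-.032,0])
P=[g+d*.239+n*.032*k+[0,0,z] for k in(1,-1) for z in (.022,0)]+[np.array([.607,.2375,.012])]
print(((w2px(b,P)-[250,100])*4).round())
E
```

```text
t: 6.55
tcp_pos: [0.6142, 0.0344, 0.0219]
tool_rot: [0.508, -0.492, 0.492, -0.507]
force: [0.6, -0.9, -2.4]
finger_gap: 0.27
[[442. 282.]
 [434. 307.]
 [512. 347.]
 [503. 372.]
 [427. 344.]]
```

View pics/p5.png

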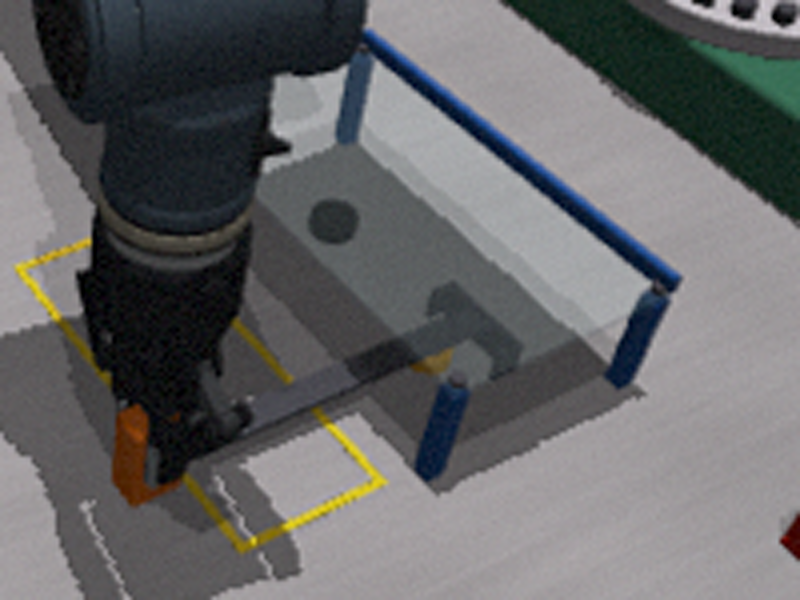

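The rake is lowered, with the head at about (435,300)–(515,350) and the bush under the strip between the lips. Dragging 15.5 cm.

```bash
python3 -m jog '[[[0.5,0,0],0],[[1.1,0,0],0],[[1.7,0,0],0],[[2.2,0,0],0],[[2.7,0,0],0],[[3.2,0,0],0],[[3.8,0,0],0],[[4.4,0,0],0],[[5,0,0],0],[[5.6,0,0],0],[[6.2,0,0],0],[[6.8,0,0],0],[[7.4,0,0],0],[[8,0,0],0],[[8.6,0,0],0],[[9.2,0,0],0],[[9.8,0,0],0],[[10.4,0,0],0],[[11,0,0],0],[[11.5,0,0],0]]'
python3 -m jog '[[[0.6,0,0],0],[[1.2,0,0],0],[[1.8,0,0],0],[[2.4,0,0],0],[[2.9,0,0],0],[[3.3,0,0],0],[[3.7,0,0],0],[[4,0,0],0],[[4,0,0],0],[[4,0,0],0]]'
python3 - <<'E'
from h import *
b=shot("scene","scene5")
cv2.imwrite("pics/p6.png",cv2.resize(b["frame"][100:280,200:440,::-1],(800,600),interpolation=cv2.INTER_CUBIC))
E
```

```text
t: 8.27
tcp_pos: [0.618, -0.0811, 0.0225]
tool_rot: [-0.508, 0.492, -0.492, 0.508]
force: [-0.5, 1.0, -2.6]
finger_gap: 0.269
t: 9.1
tcp_pos: [0.6192, -0.1204, 0.0225]
tool_rot: [-0.508, 0.492, -0.492, 0.508]
force: [0.1, 0.7, -2.3]
finger_gap: 0.268
```

View pics/p6.png

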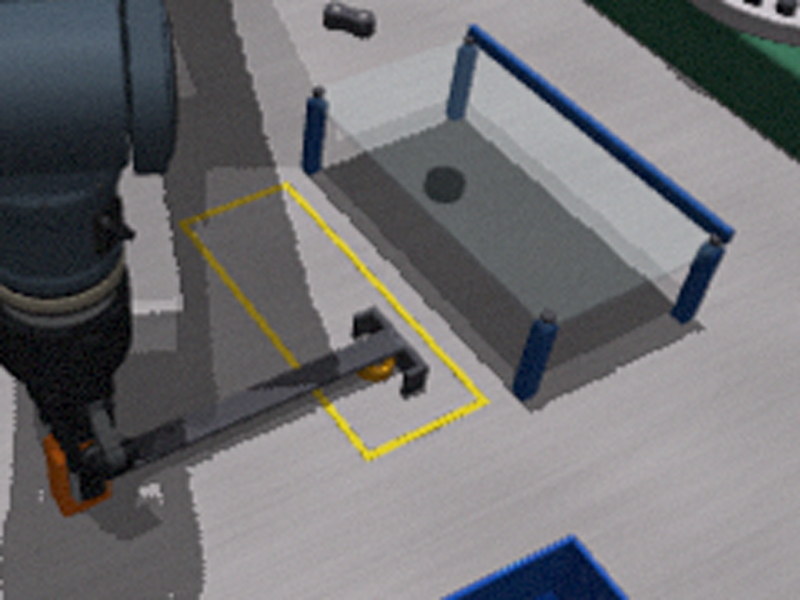

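The bush is inside the patch, at about (375,370), and the puck is undisturbed. I'll lower the rake the last millimetre, release and retreat.

```bash
python3 -m jog '[[[0,0.05,0],0],[[0,0.1,0],0],[[0,0.12,0],0],[[0,0.12,0],0],[[0,0.12,0],0]]'
python3 -m jog '[[[0,0,0],0],[[0,0,0],0],[[0,0,0],0],[[0,0,0],0],[[0,0,0],0],[[0,0,0],0],[[0,0,0],0],[[0,0,0],0],[[0,0,0],0],[[0,0,0],0]]' 7 20
python3 -m jog '[[[0,-2,0],0],[[0,-4,0],0],[[0,-7,0],0],[[0,-10,0],0],[[0,-14,0],0],[[0,-18,0],0],[[4,-20,-2],0],[[8,-20,-4],0],[[12,-20,-6],0],[[16,-20,-8],0],[[20,-20,-10],0],[[24,-20,-12],0],[[24,-20,-12],0],[[24,-20,-12],0]]'
python3 - <<'E'
from h import *
a=shot("top","top6");b=shot("scene","scene6")
im=np.hstack([cv2.resize(a["frame"][110:290,80:380,::-1],None,fx=1.3,fy=2.6*.5),b["frame"][100:334,60:430,::-1]]) 
im=cv2.resize(im,(800,int(im.shape[0]*800/im.shape[1])),interpolation=cv2.INTER_CUBIC)
cv2.imwrite("pics/p7.png",im)
E
```

```text
t: 9.57
tcp_pos: [0.6192, -0.1201, 0.0215]
tool_rot: [-0.508, 0.492, -0.492, 0.508]
force: [-0.7, 0.4, -0.7]
finger_gap: 0.269
t: 10.4
tcp_pos: [0.6192, -0.1203, 0.0212]
tool_rot: [0.508, -0.492, 0.492, -0.508]
force: [-0.4, -0.4, 0.5]
finger_gap: 0.819
t: 11.57
tcp_pos: [0.5044, -0.3692, 0.2213]
tool_rot: [0.507, -0.493, 0.494, -0.506]
force: [0.5, 0.5, 0.7]
finger_gap: 0.82
```

View pics/p7.png

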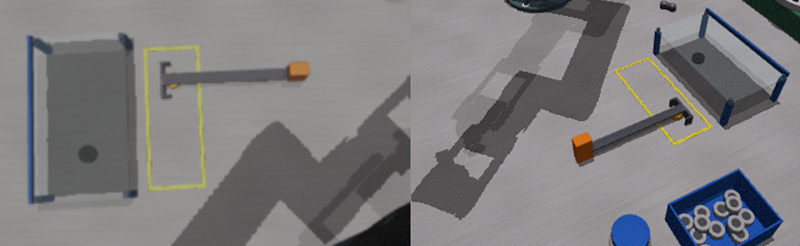

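The final view shows the rake lying flat, the bush under its strip inside the frame at (173,85), and the puck still at (88,154). I'll do one numeric check of the puck and rake, then sign off.

Run:
```python
from h import *
for n in("top1","top6"):
    s=load(n);g=s["frame"].sum(2)[212:234,130:160];ys,xs=np.nonzero(g<150);print(n,len(xs),xs.mean()+130,ys.mean()+212)
s=load("top6");hsv=cv2.cvtColor(s["frame"],cv2.COLOR_RGB2HSV)
m=cv2.inRange(hsv,(8,120,60),(24,255,255));m[:,:190]=0;m[:,225:]=0;m[:150]=0;m[200:]=0
ys,xs=np.nonzero(m);print("bush visible part",len(xs),[px2w(s,u,v,.006).round(3).tolist() for u,v in((xs.min(),ys.min()),(xs.max(),ys.max()))] if len(xs) else "")
print(manip.sense()["qd"].round(3)); workorder.sign_off()
```

```text
top1 98 144.01020408163265 222.16326530612244
top6 0 nan nan
bush visible part 11 [[0.603, 0.109, 0.006], [0.6, 0.097, 0.006]]
[ 0.041 -0.006  0.016  0.004  0.003  0.002]
the job is handed in; nothing more can be done<stdin>:3: RuntimeWarning: Mean of empty slice.
  ret = ret.dtype.type(ret / rcount)
```

I raked the bush out from under the shelf into the yellow-framed patch and left the rake lying flat on the bench. I then handed the job in at about 11.7 s. I gripped the rake by its orange handle only. The head went in lifted, came down behind the bush and dragged it out, so the gripper never came near the bush.

**Last checks:**
- **Bush:** the visible part is at about x 0.60, y 0.10 m. The patch spans roughly x 0.42–0.67 and y 0.055–0.155 m, so it is inside. It is partly hidden by the rake strip, so I only measured the visible part.
- **Rake:** the last pictures from both cameras show it flat on the bench, and the gripper was open and clear of it.
- **Puck:** the numeric before-and-after comparison failed. The darkness threshold found no puck pixels in the last picture, probably because the lighting changed once the arm's shadow moved. By eye, the puck is still in its original place under the shelf in the later pictures, and the rake was planned to stay about 9 cm clear of it.
- **Arm:** it was still settling slightly at hand-in, with a largest joint speed of 0.04 rad/s, and was touching nothing.

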